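# Roll a roller under the gauge with the push paddle

## Task

Take the push paddle out of its rest and, with its head, gently roll the rubber roller along the track, in under the gauge housing, until it drops into the groove (its nest) there and stays in it. Then stand the paddle back in its rest as it was and let go. Touch the roller with the paddle only, and leave the other things round about where they are.

Things in the scene. Friction and masses are not known exactly. Their poses are not given: they have to be found in the camera images.
- board: Fixed plywood work board, 490 x 700 x 20 mm, on battens laid across trays; origin at the centre of its top, 116 mm above the bench. The stand, the rest and most things stand on it
- stand: Fixed stand with a straight level track. Origin on top of the plywood board it stands on; x along the track in the rolling direction, z up. Base plate 335 x 150. Flat deck 18 mm above the board from x = -170 (open end) to 165 (12 mm lip); 104 wide between side rails 6 thick that rise 30 above the deck. The nest, a groove 32 mm wide across the deck, is at x = 95 under a grey gauge box
- housing_edge (a point): Middle of the lower front edge of the grey gauge box (98 x 150 x 90 mm, dial on its front), 53 mm before the nest and 100 mm above the deck; axes as the stand. The box reaches from here 98 mm on along x, 75 to each side and 90 up, on four 12 mm posts outside the rails. A 14 mm feeler hangs over the nest to 64 mm above the deck; no need to touch it
- nest (a point): Centre of the nest groove at deck height (18 mm above the board), axes as the stand. A seated roller rests on the groove's two edges, its centre 19 mm above this point (25 mm while it rolls on the deck). It drops in by itself once its centre is within 16 mm along x of this point; about 3 N would push it out again
- roller: Rubber-covered roller, 50 mm diameter, 84 long, steel axle stubs to 96 overall, about 0.35 kg, lying across the track 125 to 185 mm before the nest. Origin at its centre; own y is the axle, along the stand's y; x and z turn as it rolls. With its rolling resistance it soon stops when a slow push (50 mm/s) stops
- paddle: Push paddle, 0.22 kg: upright head plate 12 thick, 84 wide, 40 high; from its top a flat handle plate leans back 35 degrees from vertical, ending in a black grip 14 thick, 100 wide, 50 long. Origin: middle of the head's lower front edge; x out of the flat pushing face (x = 0), z up, y across. Handle mid-plane runs from (-6, 0, 34) to its top at (-98, 0, 165) mm. Starts upright in the rest
- grip (a point): Point on the handle's mid-plane in the black grip, 42 mm down the handle from its top end: (-74, 0, 131) mm in the paddle's frame, axes as the paddle. Down the handle is (0.574, 0, -0.819), its thickness lies along (0.819, 0, 0.574). Too wide to take across: grip it by its 14 mm thickness, fingers along the handle
- rest: Rest for the paddle, fixed. Origin on the board, axes as the paddle's when in it. Base plate 150 x 130 x 8 mm, a board 80 wide leaning 35 degrees under the lower 73 mm of the handle (the upper half is free on both sides), side cheeks 30 high with inner faces at y = +-50, a flared lip 25 high some 6 mm before the head. The paddle goes in and out straight up and down
- seat (a point): Point on the rest's base plate, 8 mm above the board, where the paddle's origin stands when in place; axes as the rest, along which the paddle's own axes then lie. Let go, the paddle may settle up to 7 mm forward and lean back up to 4 degrees more: that is in place
- oil_bottle: Bystander: small brown oil bottle with black nozzle, 38 across, 106 tall, standing; origin under its centre (mm).
- solder_spool: Bystander: spool of solder wire with blue flanges, 64 across, 40 high, standing on its flange; origin under its centre (mm).
- label_roll: Bystander: white roll of labels, 72 across, 40 high, lying flat; origin under its centre (mm).
- steel_tin: Bystander: round steel tin, 69 across, 40 high; origin under its centre (mm).
- handset_2: Bystander: black telephone handset, 59 x 250 x 80; origin under its centre, long along its y (mm).
- caliper: Bystander: slide caliper, 52 x 210 x 12, lying flat; origin under its centre, long along its y (mm).
- parts_bin_1: Bystander: small open blue bin of screws, 116 x 73 x 57; origin under its centre, long along its x (mm).
- marker_pen: Bystander: black marker pen, 17 x 130 x 17, lying; origin under its centre, long along its y (mm).

How it is judged:
By the outcome, as a careful person would: the job done as asked, in the order asked, and still so for the second after the job is handed in, with the robot touching nothing.
It also fails if it takes over 54 s, if anything falls off the work surface, if the arm or the gripper's body presses on something with over 40 N, if the wrist force passes 120 N, or if a joint passes its speed limit or range.

## Robot

A 6-joint arm with a two-finger parallel gripper is mounted at the origin on a cart in front of the work surface, level with it; the furniture and walls round the work are solid. World frame = base frame: x ahead of the robot, y to its left, z up, the work surface at z = 0. Lengths are in m, angles in rad, forces in N, time in s.
With the tool pointing down it reaches from about 0.325 to 0.75 m from the base axis. Payload 7.6 kg.
Tool frame: the origin (TCP) lies midway between the tips of the shut fingers; the grasp point (between the pads) lies 19 mm behind it (r.hold_point_z is the z of the grasp point in the tool frame, in m); z points along the fingers, y is the direction in which the jaws open and shut (so a half turn about z gives the same grasp; the last joint's range is limited). The gripper opens to 85 mm and grips with 20 to 120 N. Pads are 22 mm wide; open, the fingers measure 114 mm over their backs; the gripper's body (76 mm by 85 mm) begins 54 mm behind the grasp point. The pads swing forward as they close: fully open they stand 13 mm farther back than shut.
Start: joints at [1.037, 0.052, 1.401, -0, 1.689, -0.07], TCP at [0.235, 0.47, 0.231] pointing down, gripper open.
Joint ranges: [-2.9, 2.9], [-0.91, 2.17], [0.12, 2.37], [-1.06, 4.2], [0.26, 2.73], [-2.93, 2.93]. Speed limits (rad/s): [2.57, 2.57, 3.01, 3.14, 3.14, 3.14].

## Interface

Orientations are given as a unit quaternion [w, x, y, z].
In Python, from bench import r gives the robot as it stands. The module is installed in compiled form; this text tells all that it offers.
- The arm moves only by the tool carry_out, never from a script. Its arguments are lists of equal length, an entry for each row: "delta_pos": the shift along the tool's x, y, z in cm, a list of three; "rot": the turn, a rotation vector about the tool's x, y, z in rad, a list of three. In form: {"delta_pos": [[x, y, z], ...], "rot": [[rx, ry, rz], ...]}. A call has exactly 8 rows; each row is the pose to reach, as a shift and turn from the pose commanded when the call began, along the tool's axes at that moment; what a row does not reach only later rows make up. A row lasts 1/12 s, in which the tool goes at most 41.7 mm and 7.16 degrees, less where a joint would pass 70% of its speed; a pose out of reach is approached as far as the arm can. A call with a gripper value outside its range is refused whole. "claw" is the finger opening in cm, from 0 to 8.54, set as the call begins (left out, the last holds). The fingers move at their own pace and stop on an object; the grip force is fixed at half the most. Time passes only in rows, so rows that repeat a pose let the fingers close, or fill a call up. It gives the time, the measured TCP pose, the force and the opening at its end, in the units of the state.
- r.get_state(): the state, without advancing time (a new reading comes with each control period).
- r.read_camera(name): name is "scene" or "top" or "wrist"; returns a dict with "image" (384x512x3 uint8, blue, green, red), "depth" (384x512 float32, m along the optical axis (not along the pixel's ray), 0 where there is no reading), "camera_matrix" (3x3 intrinsics, pixels), "T" (4x4, takes a point from camera to world coordinates). Camera axes: x right, y down, z forward; pixel columns grow to the right and rows downward; lengths in m; the calibration is good to about 2 mm. A picture is of the moment at which its call begins.
- r.hand_in(): hands the job in, once; it reports no verdict.
The state is a dict: "time": time; "joint_pos": joint angles; "joint_velocities": joint speeds; "joint_torque": joint torques, N m; "tool_pos": TCP position; "ee_rot": TCP orientation; "ft_force": force on the tool from outside, world axes, zero at the start; "ft_torque": the same for the moment, N m; "width": finger opening in m.
Only numpy, scipy, OpenCV 4.12 (cv2) and the standard library are available. Lean on these libraries where they do the work, as an engineer would, in place of code of your own. Each camera call takes 0.05 s, during which the arm holds its last target. There are 200 camera calls.

## Working session

There is one attempt and no reset: what is moved stays moved. The work goes in short steps, Python scripts to look and compute and a tool call to move; the robot and the scene stay as the last step left them, time stands still between calls to the robot, and variables do not carry over. Pictures are saved under pics/ and viewed, about 8 in all and at most 12, crops included, and the job is handed in when it is done.

Besides the shell and the picture viewer there is one more tool, called after "Emit:" by a JSON object that holds its "name" and its "arguments". carry_out: Moves the arm, as the interface text tells. Its arguments: {"type":"object","properties":{"delta_pos":{"type":"array","items":{"type":"array","items":{"type":"number"}}},"rot":{"type":"array","items":{"type":"array","items":{"type":"number"}}},"claw":{"type":"number"}},"required":["delta_pos","rot"]}

```bash
mkdir -p pics
cat > h.py <<'E'
from bench import r
import numpy as np, cv2
from scipy.spatial.transform import Rotation as R
def cam(n):
    c=r.read_camera(n); d=c["depth"]; K=c["camera_matrix"]; T=c["T"]
    v,u=np.indices(d.shape)
    p=np.stack([(u-K[0,2])/K[0,0]*d,(v-K[1,2])/K[1,1]*d,d],-1)@T[:3,:3].T+T[:3,3]
    p[d==0]=np.nan
    return c["image"],p,c
def pose():
    s=r.get_state(); q=np.array(s["ee_rot"]); return s,np.array(s["tool_pos"]),R.from_quat(q[[1,2,3,0]])
E
python3 - <<'E'
from h import *
for n in ("top","scene"):
    im,p,c=cam(n); cv2.imwrite(f"pics/{n}0.png",im); np.save(f"{n}0.npy",p)
    print(n,c["T"].round(3).tolist(),c["camera_matrix"].round(1).tolist())
s,t,o=pose(); print(s)
E
```

```text
top [[-0.021, -0.994, 0.105, 0.368], [-0.999, 0.025, 0.029, 0.004], [-0.031, -0.104, -0.994, 1.809], [0.0, 0.0, 0.0, 1.0]] [[457.3, 0.0, 259.3], [0.0, 457.3, 195.8], [0.0, 0.0, 1.0]]
scene [[0.0, -0.891, 0.455, 0.042], [-1.0, 0.002, 0.005, 0.032], [-0.005, -0.455, -0.891, 1.196], [0.0, 0.0, 0.0, 1.0]] [[381.3, 0.0, 259.7], [0.0, 381.3, 191.2], [0.0, 0.0, 1.0]]
{'time': 0.1, 'joint_pos': array([ 1.03670190e+00,  5.27740987e-02,  1.40164108e+00,  1.92182423e-05,
        1.68858889e+00, -7.03042475e-02]), 'joint_velocities': array([-2.96361108e-05,  1.60648304e-03, -2.78679334e-03, -1.02223845e-03,
       -1.43876922e-03, -3.90562428e-04]), 'joint_torque': array([ 1.48088562e-03, -3.82582319e+01, -3.60985100e+01, -1.99953590e-06,
        4.80273186e-03, -5.65433720e-05]), 'tool_pos': array([0.23469254, 0.46931876, 0.23054745]), 'ee_rot': array([-2.19144219e-04,  2.29821148e-01,  9.73232625e-01, -6.70888382e-04]), 'ft_force': array([-0.41163761,  0.09449721, -0.13556883]), 'ft_torque': array([-0.01202748, -0.00663039, -0.00462947]), 'width': 0.08573510533001015}
```

View pics/top0.png

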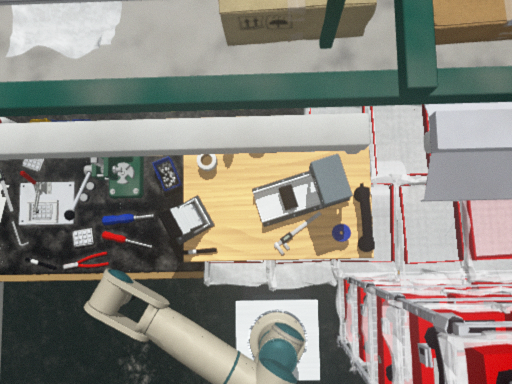

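View pics/scene0.png

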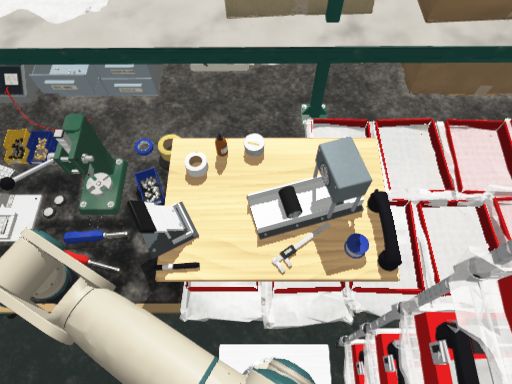

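The top view shows the rest and paddle near (190,215), the stand from (255,205) to (350,180) and the roller at (289,197). The scene view shows the paddle grip at (145,215), the roller at (290,202), the track from (250,210) to (365,185), and the gauge box at (343,165). I'll enlarge the scene view and fit the rest and stand.

Run:
```python
from h import *
im=cv2.imread("pics/scene0.png")
cv2.imwrite("pics/crop1.png",cv2.resize(im[130:270,120:390],None,fx=2.9,fy=2.9,interpolation=cv2.INTER_CUBIC))
p=np.load("scene0.npy")
z=p[...,2]
# heights map coarse of board area
for v in range(180,262,4): print(v,' '.join('%4.0f'%(1000*z[v,u]) for u in range(124,204,4)))
print()
for v in range(140,240,5): print(v,' '.join('%4.0f'%(1000*z[v,u]) for u in range(244,374,6)))
```

```text
180    8    2    2   56    6   -3   16    3    1    7    2  113  113  111  112  116  112  115  116  115
184    3    3    3    1    6   18   24   20    3    2    3  111  116  116  115  116  119  116  115  116
188    1    6    4    1   22   -4   20   22   29   31   -1  118  116  111  115  117  116  114  113  115
192   -0    2   -2    2   38   -3    3   18   15    5    5  116  115  116  113  115  116  117  117  115
196   -1   -1    2    2    3   -4   12   -3   19    3    3  114  113  117  114  115  116  111  116  114
200   -0   -1    2    0    3    4   -2   24   31   25   16  115  117  116  116  116  117  nan  115  115
204    3  284  285  276  264  253  237  226    7    2  107  116  113  145  125  116  114  118  115  113
208    5    6  287  280  268  258  241  232  217  206  195  179  169  123  140  124  116  118  112  113
212    6    7  283  281  276  264  250  237  224  211  202  187  172  166  135  123  118  117  119  115
216    0    1  280  288  276  266  258  241  227  216  205  190  178  167  125  141  120  116  117  114
220    3    0   -0  285  282  273  260  247  233  223  210  
[... 2664 characters left out ...]
5  132  114  145
210  116  115  133  133  135  131  133  172  182  180  133  134  132  164  158  144  128  124  135  127  121  124
215  114  117  139  137  134  133  135  162  164  148  166  159  144  127  143  125  122  118  119  117  115  118
220  112  117  133  135  134  133  133  168  160  144  130  126  123  124  116  114  115  117  117  116  119  nan
225  115  116  129  136  168  156  142  127  121  126  128  120  116  115  124  117  114  114  117  117  115  116
230  112  116  116  141  126  125  126  124  119  118  119  115  126  123  117  111  117  114  117  116  121  116
235  115  113  117  124  122  122  117  117  117  116  117  124  124  117  116  118  116  117  153  157  116  115
```

View pics/crop1.png

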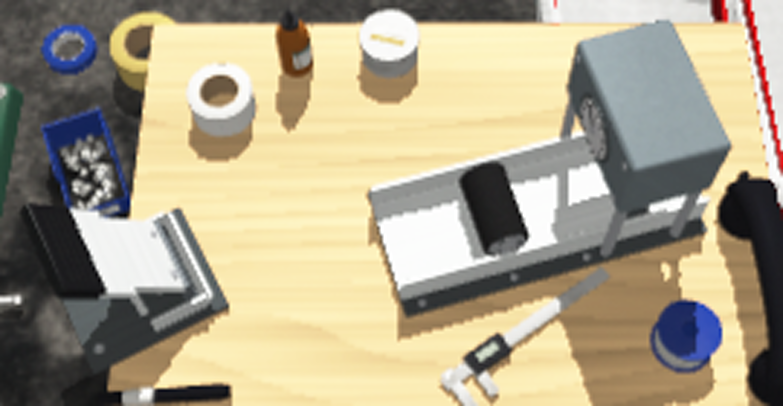

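```bash
cat >> h.py <<'E'
def rect(q): # xy points -> centre, size, yaw
    c,s,a=cv2.minAreaRect((q*1000).astype(np.float32)); return np.round(c,1),np.round(s,1),round(a,1)
E
python3 - <<'E'
from h import *
p=np.load("scene0.npy"); uv=np.indices(p.shape[:2]); V,U=uv
z=p[...,2]
m=(z>.315)&(z<.335)&(U>300)&(U<380)&(V>130)&(V<200)
print("box top",m.sum(),rect(p[m][:,:2]))
# rails/deck
m=(abs(z-.134)<.004)&(U>245)&(U<330)&(V>180)&(V<235); print("deck",np.median(z[m]),rect(p[m][:,:2]))
m=(abs(z-.165)<.004)&(U>245)&(U<372)&(V>175)&(V<235); print("rail",rect(p[m][:,:2]))
# roller
m=(z>.168)&(U>270)&(U<305)&(V>183)&(V<222)
print("roller",m.sum(),rect(p[m][:,:2]),np.nanmax(z[m]))
# handle: plane fit
m=(z>.172)&(z<.30)&(U>120)&(U<185)&(V>200)&(V<240)
q=p[m]; 
for _ in range(4):
    c=q.mean(0); n=np.linalg.svd(q-c)[2][2]; n*=np.sign(n[2]); d=(q-c)@n; q=q[abs(d)<.006]
print("handle n",n,"tilt",np.degrees(np.arccos(n[2])),"yaw",np.degrees(np.arctan2(n[1],n[0])),len(q),c, d.std())
# in plane coords
h=np.array([n[0],n[1],0]);h/=np.linalg.norm(h); up=-h*n[2]+np.array([0,0,1])*np.hypot(n[0],n[1]); lat=np.cross(up,n)
ab=np.c_[(q-c)@lat,(q-c)@up]; print("inplane rect",rect(ab),np.ptp(ab,0))
im=cv2.imread("pics/scene0.png")
dark=m&(im.max(-1)<70); g=p[dark]; ab=np.c_[(g-c)@lat,(g-c)@up]; print("grip",rect(ab), np.percentile(ab,[1,99],axis=0), np.median((g-c)@n))
m=(abs(z-.1245)<.004)&(U>120)&(U<200)&(V>198)&(V<262); print("base",rect(p[m][:,:2]))
E
```

```text
box top 1790 (array([ 573.8, -189.2]), array([150.3,  98.9]), 16.6)
deck 0.1340336906624342 (array([530.1, -59.3]), array([126.6, 247.8]), 15.0)
rail (array([ 546.8, -115. ]), array([132. , 358.9]), 17.0)
roller 427 (array([532.1, -52.4]), array([111.9,  51.2]), 12.0) 0.1892370094702156
handle n [ 0.37914974 -0.70957073  0.59393169] tilt 53.56348782813304 yaw -61.88277082647256 1169 [0.45249052 0.32647487 0.23794097] 0.0017579804431219254
inplane rect (array([ 2.4, -8.6]), array([150.1, 101.6]), 89.6) [0.10165036 0.15018482]
grip (array([ 2.1, 39.6]), array([100. ,  53.4]), 0.0) [[-0.04709815  0.01550036]
 [ 0.05047697  0.06485955]] 0.000677602626191123
base (array([460.2, 308.7]), array([198.4, 171. ]), 3.8)
```

```bash
cat >> h.py <<'E'
c0=np.array([0.45249052,0.32647487,0.23794097]); n0=np.array([0.37914974,-0.70957073,0.59393169])
hx=np.array([n0[0],n0[1],0]); hx/=np.linalg.norm(hx); up0=-hx*n0[2]+np.array([0,0,np.hypot(n0[0],n0[1])]); lat0=np.cross(up0,n0)
G=c0+lat0*.002+up0*.023-n0*.007
def delta(P,Rt):
    s,t,o=pose(); return (o.inv().apply(P-t)*100).round(2),(o.inv()*Rt).as_rotvec().round(3)
E
python3 - <<'E'
from h import *
print("G",G.round(4),"up",up0.round(3),"hold",r.hold_point_z)
for sg in (1,-1):
    y=sg*n0; zt=-up0; x=np.cross(y,zt); Rt=R.from_matrix(np.c_[x,y,zt])
    for back in (.10,0): print(sg,back,delta(G-zt*(r.hold_point_z)-zt*back,Rt))
p=np.load("top0.npy")
for v in (95,130,140): print([p[v,u].round(2).tolist() for u in (60,150,250,350)])
p=np.load("scene0.npy"); print([p[v,u].round(2).tolist() for v,u in ((120,75),(150,85),(180,100),(210,100),(185,147))])
E
```

```text
G [0.4452 0.3444 0.2523] up [-0.28   0.524  0.805] hold -0.0187
1 0.1 (array([-20.47,   1.02,  -8.72]), array([-0.358, -0.69 ,  2.1  ]))
1 0 (array([-25.32,  -2.4 ,  -0.67]), array([-0.358, -0.69 ,  2.1  ]))
-1 0.1 (array([-20.47,   1.02,  -8.72]), array([ 0.585, -0.304, -0.921]))
-1 0 (array([-25.32,  -2.4 ,  -0.67]), array([ 0.585, -0.304, -0.921]))
[[0.56, 0.26, 1.26], [0.55, 0.15, 1.26], [0.55, 0.03, 1.27], [0.55, -0.09, 1.26]]
[[0.53, 0.29, 1.2], [0.53, 0.17, 1.2], [0.52, 0.03, 1.2], [0.52, -0.1, 1.2]]
[[0.52, 0.29, 1.2], [0.51, 0.17, 1.2], [0.51, 0.03, 1.2], [0.5, -0.1, 1.2]]
[[0.74, 0.58, 0.29], [0.67, 0.56, 0.24], [0.67, 0.58, 0.06], [0.57, 0.57, 0.03], [0.68, 0.44, 0.0]]
```

Emit:
{"name": "carry_out", "arguments": {"delta_pos": [[0, 0, -4], [-2, 0, -8.7], [-6, 0.3, -8.7], [-10, 0.5, -8.7], [-14, 0.8, -8.7], [-18, 1, -8.7], [-20.5, 1, -8.7], [-20.5, 1, -8.7]], "rot": [[0.05, -0.03, -0.08], [0.12, -0.06, -0.19], [0.19, -0.1, -0.3], [0.26, -0.135, -0.41], [0.33, -0.17, -0.52], [0.41, -0.21, -0.64], [0.48, -0.25, -0.76], [0.56, -0.29, -0.88]]}}

```text
time: 0.77
tool_pos: [0.4267, 0.3841, 0.3172]
ee_rot: [0.065, -0.167, 0.947, -0.267]
ft_force: [-0.9, 0.1, -0.2]
width: 0.085
```

Run:
```python
from h import *
s,t,o=pose(); print(s["joint_pos"].round(2),s["time"],s["width"],o.as_matrix().round(3).tolist(),t)
y=-n0; zt=-up0; Rt=R.from_matrix(np.c_[np.cross(y,zt),y,zt])
for b in (.1,.05,0): print(delta(G+up0*(.0187+b)+zt*2*.0187,Rt), delta(G-zt*(-.0187)-zt*b,Rt))
im,p,c=cam("wrist"); cv2.imwrite("pics/w1.png",im); np.save("w1.npy",p)
```

```text
[ 0.9   0.37  0.95 -0.55  2.04 -1.22] 0.7667 0.08503909968455729 [[-0.936, -0.281, 0.213], [-0.351, 0.802, -0.483], [-0.035, -0.527, -0.849]] [0.42667157 0.3840877  0.31723577]
(array([ 0.29,  0.33, -0.27]), array([ 0.078, -0.045, -0.128])) (array([ 0.29,  0.33, -0.27]), array([ 0.078, -0.045, -0.128]))
(array([ 0.05, -0.04,  4.71]), array([ 0.078, -0.045, -0.128])) (array([ 0.05, -0.04,  4.71]), array([ 0.078, -0.045, -0.128]))
(array([-0.2 , -0.42,  9.69]), array([ 0.078, -0.045, -0.128])) (array([-0.2 , -0.42,  9.69]), array([ 0.078, -0.045, -0.128]))
```

View pics/w1.png

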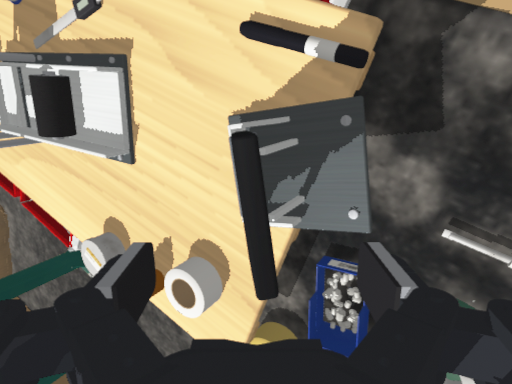

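The wrist view shows the black grip end-on as a bar from (247,135) to (265,298), lying between the fingers at (130,280) and (385,270). I'll use its depth to refine the grasp.

Run:
```python
from h import *
p=np.load("w1.npy"); im=cv2.imread("pics/w1.png"); V,U=np.indices(im.shape[:2])
m=(im.max(-1)<60)&(U>225)&(U<285)&(V>125)&(V<305)&(p[...,2]>.2)
q=p[m]; x=(q-G)
a=np.c_[x@lat0,x@up0,x@n0]*1000
print(len(q),np.percentile(a,[1,10,50,90,99],axis=0).round(1))
top=a[a[:,1]>36]; print("top face pts",len(top), np.percentile(top,[1,50,99],axis=0).round(1))
# slope of n vs lat on the top face
print(np.degrees(np.arctan(np.polyfit(top[:,0],top[:,2],1)[0])))
```

```text
4046 [[-48.4  31.3  -5.9]
 [-40.9  39.1  -4.5]
 [ -4.7  40.6   1. ]
 [ 37.7  41.5   6.4]
 [ 48.4  42.2   7.9]]
top face pts 3985 [[-47.7  37.6  -5.9]
 [ -4.1  40.6   1. ]
 [ 48.4  42.2   7.8]]
-0.530338577848111
```

Emit:
{"name": "carry_out", "arguments": {"delta_pos": [[0.3, 0.25, -0.3], [0.3, 0.2, 1], [0.1, 0.0, 3.5], [0, -0.15, 5.5], [-0.1, -0.3, 7.5], [-0.15, -0.4, 8.8], [-0.2, -0.5, 9.6], [-0.2, -0.5, 9.7]], "rot": [[0.05, -0.03, -0.08], [0.078, -0.045, -0.128], [0.078, -0.045, -0.128], [0.078, -0.045, -0.128], [0.078, -0.045, -0.128], [0.078, -0.045, -0.128], [0.078, -0.045, -0.128], [0.078, -0.045, -0.128]]}}

```text
time: 1.48
tool_pos: [0.4464, 0.3363, 0.237]
ee_rot: [0.076, -0.23, 0.922, -0.301]
ft_force: [-0.5, -0.8, -0.2]
width: 0.0853
```

Emit:
{"name": "carry_out", "arguments": {"delta_pos": [[0, 0, 0], [0, 0, 0], [0, 0, 0], [0, 0, 0], [0, 0, 0], [0, 0, 0], [0, 0, 0], [0, 0, 0]], "rot": [[0, 0, 0], [0, 0, 0], [0, 0, 0], [0, 0, 0], [0, 0, 0], [0, 0, 0], [0, 0, 0], [0, 0, 0]], "claw": 0}}

```text
time: 2.15
tool_pos: [0.4477, 0.3357, 0.2405]
ee_rot: [0.078, -0.229, 0.922, -0.302]
ft_force: [2.8, -6.7, 6.8]
width: 0.0131
```

Run:
```python
from h import *
s,t,o=pose(); print(s["joint_pos"].round(2),s["time"],s["width"],s["ft_force"],t,s["joint_velocities"].round(3))
Rm=o.as_matrix(); y=-n0; zt=-up0; Rt=R.from_matrix(np.c_[np.cross(y,zt),y,zt])
print(delta(G+zt*.0187,Rt)); print("up 10cm in tool",(Rm.T@[0,0,10]).round(2))
np.savez("grasp.npz",t=t,R=Rm)
# planned: upright paddle frame estimate, targets in the stand frame
```

```text
[ 0.86  0.3   1.21 -0.61  1.83 -1.3 ] 2.15 0.013086243647386897 [ 2.79537598 -6.68865286  6.78101497] [0.44771985 0.33572314 0.24050035] [-0.001 -0.002 -0.001  0.001 -0.003  0.001]
(array([-0.18,  0.02,  0.39]), array([ 0.001,  0.004, -0.005]))
up 10cm in tool [-0.06 -5.93 -8.05]
```

Emit:
{"name": "carry_out", "arguments": {"delta_pos": [[0, -0.3, -0.4], [0, -0.9, -1.2], [0, -1.7, -2.3], [0, -2.6, -3.5], [0, -3.5, -4.8], [0, -4.4, -6], [-0.1, -5.3, -7.2], [-0.1, -5.9, -8]], "rot": [[0, 0, 0], [0, 0, 0], [0, 0, 0], [0, 0, 0], [0, 0, 0], [0, 0, 0], [0, 0, 0], [0, 0, 0]]}}

```text
time: 2.82
tool_pos: [0.4475, 0.3373, 0.3409]
ee_rot: [0.078, -0.23, 0.923, -0.3]
ft_force: [0.7, 0.1, -1.6]
width: 0.0134
```

```bash
cat >> h.py <<'E'
def pf(a,lean): # paddle rotation: yaw a deg, lean back deg
    return R.from_euler('ZY',[a,-lean],degrees=True)
YG=np.degrees(np.arctan2(n0[1],n0[0])); LG=1.44
YS=-73.4; ex=np.array([np.cos(np.radians(YS)),np.sin(np.radians(YS)),0]); ey=np.array([-ex[1],ex[0],0]); NEST=np.array([.575,-.193,.134])
Gt=G+n0*.001-up0*.0014*0
Rp0=pf(YG,LG); P0=Gt-Rp0.apply([-.074,0,.131])
gz=np.load("grasp.npz") if __import__("os").path.exists("grasp.npz") else None
Rrel=Rp0.inv()*R.from_matrix(gz["R"]); trel=Rp0.inv().apply(gz["t"]-P0)
def paddle_now():
    s,t,o=pose(); Rp=o*Rrel.inv(); P=t-Rp.apply(trel); return P,Rp
def stand(P): d=P-NEST; return np.round([d@ex*1000,d@ey*1000,d[2]*1000],1)
def goto(sx,sy,sz,yaw=YS,lean=0): # paddle origin in nest frame, mm -> tool delta
    P=NEST+ex*sx/1000+ey*sy/1000+np.array([0,0,sz/1000]); Rp=pf(yaw,lean); return delta(P+Rp.apply(trel),Rp*Rrel)
E
python3 - <<'E'
from h import *
s,t,o=pose(); print(s["joint_pos"].round(2),s["time"],s["width"],s["ft_force"].round(1),t)
print("P0",P0.round(4)); P,Rp=paddle_now(); print("paddle now",P.round(4),stand(P),Rp.as_euler('ZYX',degrees=True).round(1))
for a in ((-400,-10,80),(-203,0,80),(-203,0,5),(-41,0,5)): print(a,goto(*a))
print("roller", stand(np.array([.5321,-.0524,.159])))
E
```

```text
[ 0.86  0.28  1.03 -0.65  1.99 -1.42] 2.8167 0.013366341974186603 [ 0.7  0.1 -1.6] [0.44747478 0.33733642 0.34092769]
P0 [0.482  0.2756 0.1238]
paddle now [0.4817 0.2779 0.2238] [-477.9   45.1   89.8] [-61.7  -1.1   0. ]
(-400, -10, 80) (array([ 5.61, -5.07,  4.7 ]), array([-0.018,  0.119,  0.165]))
(-203, 0, 80) (array([  8.57, -20.84,  16.17]), array([-0.018,  0.119,  0.165]))
(-203, 0, 5) (array([  8.63, -16.42,  22.23]), array([-0.018,  0.119,  0.165]))
(-41, 0, 5) (array([ 11.87, -29.26,  31.56]), array([-0.018,  0.119,  0.165]))
roller [-147.    -0.9   25. ]
```

Emit:
{"name": "carry_out", "arguments": {"delta_pos": [[0.4, -1, 0.8], [1.3, -3.1, 2.4], [2.6, -6.3, 4.9], [4.1, -9.9, 7.7], [5.6, -13.6, 10.5], [6.9, -16.9, 13.1], [8, -19.4, 15], [8.6, -20.8, 16.2]], "rot": [[0, 0.01, 0.01], [-0.003, 0.02, 0.03], [-0.005, 0.04, 0.05], [-0.01, 0.06, 0.08], [-0.012, 0.08, 0.11], [-0.015, 0.1, 0.135], [-0.018, 0.115, 0.155], [-0.018, 0.119, 0.165]]}}

```text
time: 3.48
tool_pos: [0.4957, 0.0603, 0.3295]
ee_rot: [0.044, -0.134, 0.944, -0.298]
ft_force: [0.0, -0.2, -1.4]
width: 0.0131
```

Emit:
{"name": "carry_out", "arguments": {"delta_pos": [[0, 0, 0], [0, 0, 0], [0, 0, 0], [0, 0, 0], [0, 0, 0], [0, 0, 0], [0, 0, 0], [0, 0, 0]], "rot": [[0, 0, 0], [0, 0, 0], [0, 0, 0], [0, 0, 0], [0, 0, 0], [0, 0, 0], [0, 0, 0], [0, 0, 0]]}}

```text
time: 4.15
tool_pos: [0.4959, 0.0646, 0.3294]
ee_rot: [0.045, -0.137, 0.944, -0.298]
ft_force: [0.3, 0.5, -2.7]
width: 0.0132
```

Run:
```python
from h import *
s,t,o=pose(); print(s["joint_pos"].round(2),s["time"],s["width"],s["ft_force"].round(1),t)
P,Rp=paddle_now(); print("paddle now",P.round(4),stand(P),Rp.as_euler('ZYX',degrees=True).round(1))
for a in ((-203,0,40),(-203,0,5),(-41,0,5)): print(a,goto(*a))
im,p,c=cam("scene"); cv2.imwrite("pics/s2.png",cv2.resize(im[100:260,170:390],None,fx=3.5,fy=3.5,interpolation=cv2.INTER_CUBIC)); np.save("s2.npy",p)
```

```text
[ 0.38 -0.03  1.39 -0.63  1.79 -1.62] 4.15 0.013203262112674138 [ 0.3  0.5 -2.7] [0.49593362 0.06457728 0.32936191]
paddle now [0.5164 0.0013 0.2111] [-202.9   -0.7   77.1] [-73.3  -0.1  -0.2]
(-203, 0, 40) (array([-0.02,  2.11,  3.03]), array([-0.002, -0.002,  0.003]))
(-203, 0, 5) (array([-0.01,  4.12,  5.9 ]), array([-0.002, -0.002,  0.003]))
(-41, 0, 5) (array([-0.03, -9.14, 15.21]), array([-0.002, -0.002,  0.003]))
```

View pics/s2.png

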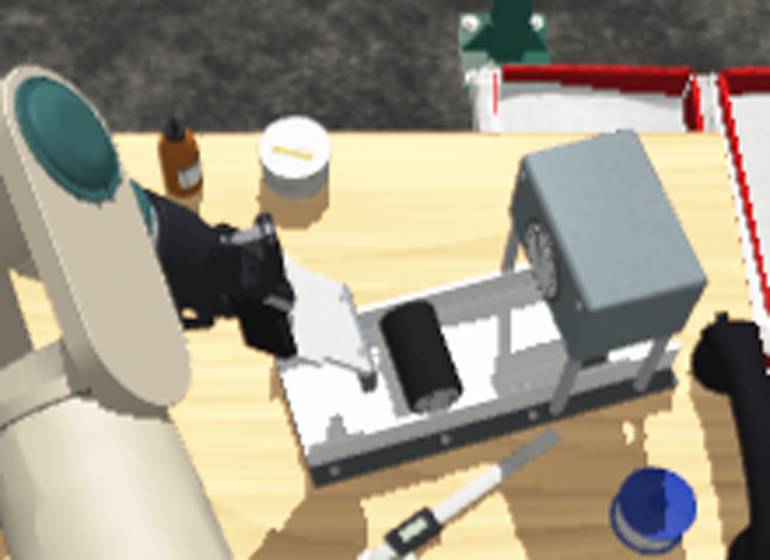

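The crop shows the paddle held over the track, its head edge at (370,380), just behind the roller at (420,355). It is aligned with the rails, and the gauge box is clear. Lowering it now.

Emit:
{"name": "carry_out", "arguments": {"delta_pos": [[0, 0.3, 0.4], [0, 0.9, 1.3], [0, 1.6, 2.3], [0, 2.3, 3.3], [0, 3, 4.3], [0, 3.6, 5.1], [0, 3.9, 5.6], [0, 4, 5.8]], "rot": [[0, 0, 0], [0, 0, 0], [0, 0, 0], [0, 0, 0], [0, 0, 0], [0, 0, 0], [0, 0, 0], [0, 0, 0]]}}

```text
time: 4.87
tool_pos: [0.496, 0.0634, 0.2573]
ee_rot: [0.044, -0.137, 0.944, -0.298]
ft_force: [-0.2, 0.7, -2.6]
width: 0.0136
```

Run:
```python
from h import *
s,t,o=pose(); print(s["joint_pos"].round(2),s["time"],s["width"],s["ft_force"].round(1),t)
P,Rp=paddle_now(); print("paddle now",P.round(4),stand(P),Rp.as_euler('ZYX',degrees=True).round(1))
for a in ((-175,0,5),(-41,0,5)): print(a,goto(*a))
im,p,c=cam("scene"); z=p[...,2]; V,U=np.indices(z.shape)
# paddle head + handle points in nest frame
d=p-NEST; sx=d@ex*1000; sy=d@ey*1000
m=(sx>-260)&(sx<-190)&(abs(sy)<60)&(z>.176)&(z<.23)
print("handle lat range",np.percentile(sy[m],[1,50,99]).round(1),m.sum())
m=(sx>-190)&(sx<-60)&(abs(sy)<60)&(z>.15)&(z<.195); print("roller sx",np.percentile(sx[m],[1,50,99]).round(1),np.median(sx[m&(z>.182)]))
m=(abs(z-.164)<.003)&(sx>-270)&(sx<-60)&(abs(sy)<75); print("rails sy", np.percentile(sy[m&(sy>0)],[2,98]).round(1),np.percentile(sy[m&(sy<0)],[2,98]).round(1))
```

```text
[ 0.38 -0.01  1.51 -0.61  1.68 -1.54] 4.8667 0.013644536345222112 [-0.2  0.7 -2.6] [0.49596849 0.06344416 0.25734989]
paddle now [0.5162 0.     0.1391] [-201.8   -1.2    5.1] [-73.4  -0.1  -0.3]
(-175, 0, 5) (array([-0.07, -2.22,  1.55]), array([-0.002, -0.004,  0.003]))
(-41, 0, 5) (array([ -0.09, -13.19,   9.26]), array([-0.002, -0.004,  0.003]))
handle lat range [-41.   -3.8  41.8] 317
roller sx [-185.3 -145.8  -64.4] -147.3417699178707
rails sy [ 4.6 60. ] [-56.2 -22.6]
```

Emit:
{"name": "carry_out", "arguments": {"delta_pos": [[0, -0.49, 0.35], [0, -0.98, 0.69], [0, -1.48, 1.04], [0, -1.8, 1.27], [0, -2.13, 1.5], [0, -2.46, 1.73], [0, -2.79, 1.96], [0, -3.11, 2.19]], "rot": [[0, 0, 0], [0, 0, 0], [0, 0, 0], [0, 0, 0], [0, 0, 0], [0, 0, 0], [0, 0, 0], [0, 0, 0]]}}

```text
time: 5.58
tool_pos: [0.5072, 0.0267, 0.259]
ee_rot: [0.045, -0.136, 0.944, -0.298]
ft_force: [0.3, -0.6, -2.1]
width: 0.0137
```

Emit:
{"name": "carry_out", "arguments": {"delta_pos": [[0, -0.33, 0.23], [0, -0.66, 0.46], [0, -0.98, 0.69], [0, -1.31, 0.92], [0, -1.64, 1.15], [0, -1.97, 1.38], [0, -2.29, 1.61], [0, -2.62, 1.84]], "rot": [[0, 0, 0], [0, 0, 0], [0, 0, 0], [0, 0, 0], [0, 0, 0], [0, 0, 0], [0, 0, 0], [0, 0, 0]]}}

```text
time: 6.25
tool_pos: [0.5163, -0.004, 0.2589]
ee_rot: [0.045, -0.136, 0.944, -0.298]
ft_force: [-0.4, 0.3, -1.8]
width: 0.0133
```

```bash
cat >> h.py <<'E'
def look(name=None):
    s,t,o=pose(); print(s["joint_pos"].round(2),s["time"],s["width"],s["ft_force"].round(1))
    P,Rp=paddle_now(); q=stand(P); print("paddle",q,Rp.as_euler('ZYX',degrees=True).round(1))
    im,p,c=cam("scene"); z=p[...,2]; d=p-NEST; sx=d@ex*1000; sy=d@ey*1000
    m=(sx>q[0]+2)&(sx<60)&(abs(sy)<49)&(z>.142)&(z<.19)&(im.max(-1)<110)
    print("roller",m.sum(), np.percentile(sx[m],[2,50,98]).round(1),np.percentile(sy[m],[2,50,98]).round(1),"top",np.nanpercentile(z[m],95) if m.any() else 0)
    if m.sum()>30:
        A=sx[m&(sy>10)]; B=sx[m&(sy<-10)]; print("top-line sx left/right",np.median(A),np.median(B))
    if name: cv2.imwrite(name,cv2.resize(im[130:250,230:390],None,fx=4,fy=4,interpolation=cv2.INTER_CUBIC))
E
python3 -c "from h import *; look()"
```

```text
[ 0.23 -0.03  1.53 -0.61  1.6  -1.65] 6.25 0.013347945681675504 [-0.4  0.3 -1.8]
paddle [-131.4   -0.8    6.6] [-73.4  -0.1  -0.2]
roller 429 [-126.8 -108.3  -83.4] [-41.4  -4.3  41.7] top 0.18551343724602476
top-line sx left/right -107.72717162944151 -108.34826529111103
```

Emit:
{"name": "carry_out", "arguments": {"delta_pos": [[0, -0.33, 0.23], [0, -0.65, 0.47], [0, -0.97, 0.7], [0, -1.3, 0.94], [0, -1.62, 1.18], [0, -1.95, 1.41], [0, -2.27, 1.65], [0, -2.59, 1.89]], "rot": [[0, 0, 0], [0, 0, 0], [0, 0, 0], [0, 0, 0], [0, 0, 0], [0, 0, 0], [0, 0, 0], [0, 0, 0]]}}

```text
time: 6.97
tool_pos: [0.5254, -0.0348, 0.2583]
ee_rot: [0.045, -0.136, 0.944, -0.298]
ft_force: [-0.5, 0.1, -2.3]
width: 0.0135
```

Emit:
{"name": "carry_out", "arguments": {"delta_pos": [[0, -0.25, 0.18], [0, -0.5, 0.35], [0, -0.74, 0.53], [0, -0.99, 0.7], [0, -1.23, 0.87], [0, -1.48, 1.05], [0, -1.72, 1.22], [0, -1.97, 1.4]], "rot": [[0, 0, 0], [0, 0, 0], [0, 0, 0], [0, 0, 0], [0, 0, 0], [0, 0, 0], [0, 0, 0], [0, 0, 0]]}}

```text
time: 7.63
tool_pos: [0.5322, -0.0578, 0.2582]
ee_rot: [0.045, -0.136, 0.944, -0.298]
ft_force: [-0.6, -0.0, -2.0]
width: 0.013
```

```bash
python3 -c "from h import *; look(); print(goto(-38,0,5))"
```

```text
[ 0.12 -0.02  1.53 -0.6   1.53 -1.75] 7.6333 0.012985103426767204 [-0.6 -0.  -2. ]
paddle [-75.3  -0.9   5.9] [-73.4  -0.1  -0.2]
roller 391 [-70.6 -54.6 -31.7] [-41.4  -4.6  41.5] top 0.1855502269799515
top-line sx left/right -54.35509711488269 -54.94536653433015
(array([-0.07, -2.99,  2.2 ]), array([-0.003, -0.003,  0.002]))
```

Emit:
{"name": "carry_out", "arguments": {"delta_pos": [[0, -0.25, 0.18], [0, -0.5, 0.35], [0, -0.74, 0.53], [0, -0.99, 0.7], [0, -1.23, 0.87], [0, -1.48, 1.05], [0, -1.72, 1.22], [0, -1.97, 1.4]], "rot": [[0, 0, 0], [0, 0, 0], [0, 0, 0], [0, 0, 0], [0, 0, 0], [0, 0, 0], [0, 0, 0], [0, 0, 0]]}}

```text
time: 8.35
tool_pos: [0.5391, -0.081, 0.2581]
ee_rot: [0.045, -0.136, 0.944, -0.298]
ft_force: [-0.7, 0.1, -1.7]
width: 0.0132
```

Emit:
{"name": "carry_out", "arguments": {"delta_pos": [[0, -0.2, 0.15], [0, -0.4, 0.29], [0, -0.57, 0.41], [0, -0.74, 0.52], [0, -0.82, 0.58], [0, -0.82, 0.58], [0, -0.82, 0.58], [0, -0.82, 0.58]], "rot": [[0, 0, 0], [0, 0, 0], [0, 0, 0], [0, 0, 0], [0, 0, 0], [0, 0, 0], [0, 0, 0], [0, 0, 0]]}}

```text
time: 9.02
tool_pos: [0.5419, -0.0903, 0.2581]
ee_rot: [0.045, -0.136, 0.944, -0.298]
ft_force: [-0.3, 0.2, -1.7]
width: 0.0136
```

```bash
python3 -c "
from h import *; look('pics/s3.png')"
```

```text
[ 0.05 -0.01  1.51 -0.59  1.49 -1.8 ] 9.0167 0.013584788113919019 [-0.3  0.2 -1.7]
paddle [-41.4  -0.9   5.8] [-73.4  -0.1  -0.2]
roller 21 [-23.5 -22.   22.3] [-41.4 -25.5  38.1] top 0.15654928173913696
```

View pics/s3.png

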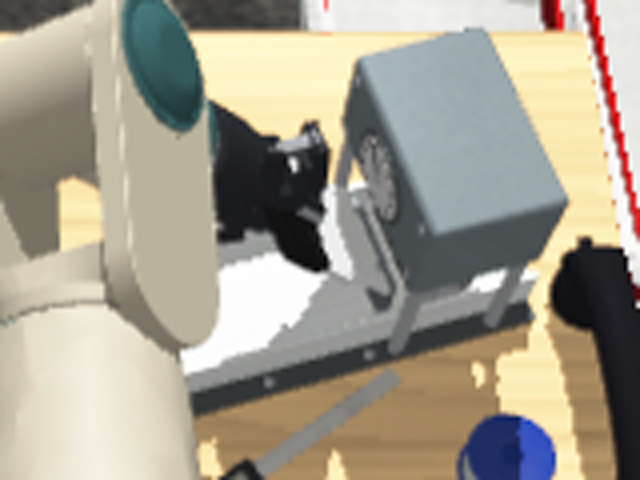

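The crop shows the head at (375,290) just under the box front. The roller is hidden beneath the box. A wrist picture should show whether it has seated.

Run:
```python
from h import *
im,p,c=cam("wrist"); np.save("w2.npy",p); cv2.imwrite("pics/w2.png",im)
print(goto(-100,0,5))
```

```text
(array([-0.04,  4.8 , -3.3 ]), array([-0.002, -0.002,  0.002]))
```

View pics/w2.png

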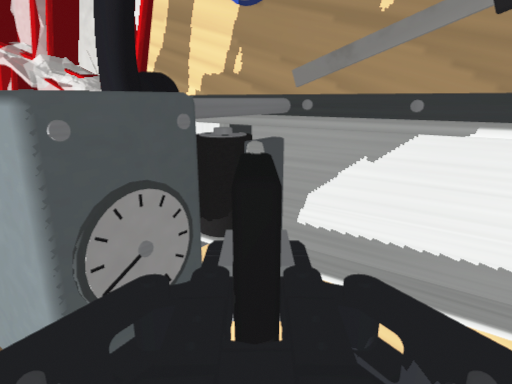

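The wrist view shows the roller end at (222,135) under the box, beside the gauge face. The depth will give its height.

Run:
```python
from h import *
p=np.load("w2.npy"); im=cv2.imread("pics/w2.png"); V,U=np.indices(im.shape[:2]); d=p-NEST
m=(U>198)&(U<232)&(V>140)&(V<215)&(im.max(-1)<90)
sx=d@ex*1000; sy=d@ey*1000; sz=d[...,2]*1000; m&=abs(sy)<46
a=np.c_[sx[m],sy[m],sz[m]]; print(len(a),np.percentile(a,[2,25,50,75,98],axis=0).round(1))
# circle fit radius 25 in sx-sz
from scipy.optimize import least_squares
f=least_squares(lambda c:np.hypot(a[:,0]-c[0],a[:,2]-c[1])-25,[-5,20],loss='soft_l1'); print("centre",f.x.round(1),np.abs(f.fun).mean())
```

```text
2438 [[-19.2 -36.5  34.2]
 [-14.9 -23.   38.9]
 [ -9.3  -7.9  42.5]
 [ -2.4   8.1  44.2]
 [  7.   23.1  45.5]]
centre [ 1.3 19.8] 1.5715787240693515
```

The roller is seated: its fitted centre is (1.3, 19.8) mm, against (0, 19) expected. Backing out, then lifting.

Emit:
{"name": "carry_out", "arguments": {"delta_pos": [[0, 0.2, -0.15], [0, 0.7, -0.5], [0, 1.5, -1.05], [0, 2.4, -1.7], [0, 3.5, -2.45], [0, 4.6, -3.2], [0, 5.4, -3.8], [0, 5.8, -4.05]], "rot": [[0, 0, 0], [0, 0, 0], [0, 0, 0], [0, 0, 0], [0, 0, 0], [0, 0, 0], [0, 0, 0], [0, 0, 0]]}}

```text
time: 9.78
tool_pos: [0.5215, -0.0206, 0.258]
ee_rot: [0.045, -0.137, 0.944, -0.298]
ft_force: [-0.4, 0.8, -2.0]
width: 0.0136
```

Emit:
{"name": "carry_out", "arguments": {"delta_pos": [[0, -0.3, -0.4], [0, -0.9, -1.3], [0, -1.7, -2.4], [0, -2.5, -3.5], [0, -3.4, -4.8], [0, -4.3, -6.1], [0, -5, -7.1], [0, -5.3, -7.5]], "rot": [[0, 0, 0], [0, 0, 0], [0, 0, 0], [0, 0, 0], [0, 0, 0], [0, 0, 0], [0, 0, 0], [0, 0, 0]]}}

```text
time: 10.45
tool_pos: [0.522, -0.0232, 0.3533]
ee_rot: [0.047, -0.135, 0.944, -0.298]
ft_force: [-0.4, 0.8, -2.3]
width: 0.0134
```

Run:
```python
from h import *
look()
R0=R.from_matrix(gz["R"])
for dz in (.10,.05,.01,.0): print(dz,delta(gz["t"]+[0,0,dz],R0))
```

```text
[ 0.19 -0.05  1.36 -0.62  1.72 -1.79] 10.45 0.013367104110795157 [-0.4  0.8 -2.3]
paddle [-111.3   -0.3  101.1] [-73.4  -0.2   0.1]
roller 21 [-23.7 -22.   22.8] [-42.2 -25.6  37.8] top 0.1568202828412799
0.1 (array([ -3.03,  30.6 , -19.97]), array([ 0.021, -0.117, -0.164]))
0.05 (array([ -2.99,  33.48, -15.89]), array([ 0.021, -0.117, -0.164]))
0.01 (array([ -2.96,  35.78, -12.61]), array([ 0.021, -0.117, -0.164]))
0.0 (array([ -2.95,  36.36, -11.8 ]), array([ 0.021, -0.117, -0.164]))
```

Emit:
{"name": "carry_out", "arguments": {"delta_pos": [[-0.1, 0.9, -0.6], [-0.3, 3, -2], [-0.6, 6, -3.9], [-0.9, 9.2, -6], [-1.2, 12.4, -8.1], [-1.5, 15.6, -10.2], [-1.9, 18.8, -12.3], [-2.2, 22, -14.4]], "rot": [[0.002, -0.01, -0.014], [0.005, -0.03, -0.04], [0.008, -0.045, -0.06], [0.01, -0.06, -0.085], [0.013, -0.075, -0.105], [0.016, -0.09, -0.125], [0.019, -0.105, -0.145], [0.021, -0.117, -0.164]]}}

```text
time: 11.17
tool_pos: [0.4668, 0.2377, 0.3399]
ee_rot: [0.076, -0.231, 0.922, -0.303]
ft_force: [1.0, 0.1, -0.8]
width: 0.0134
```

Run:
```python
from h import *
R0=R.from_matrix(gz["R"])
for dz in (.10,.06): print(dz,delta(gz["t"]+[0,0,dz],R0))
```

```text
0.1 (array([-2.95,  7.65, -5.71]), array([ 0.001, -0.003,  0.006]))
0.06 (array([-2.94, 10.02, -2.48]), array([ 0.001, -0.003,  0.006]))
```

Emit:
{"name": "carry_out", "arguments": {"delta_pos": [[-0.9, 2.4, -1.8], [-1.8, 4.6, -3.4], [-2.4, 6.2, -4.6], [-2.7, 7, -5.2], [-2.9, 7.4, -5.5], [-2.9, 7.4, -5.5], [-2.9, 7.4, -5.5], [-2.9, 7.4, -5.5]], "rot": [[0, -0.003, 0.006], [0, -0.003, 0.006], [0, -0.003, 0.006], [0, -0.003, 0.006], [0, -0.003, 0.006], [0, -0.003, 0.006], [0, -0.003, 0.006], [0, -0.003, 0.006]]}}

```text
time: 11.83
tool_pos: [0.4507, 0.3294, 0.3419]
ee_rot: [0.079, -0.227, 0.923, -0.302]
ft_force: [0.4, -1.0, -1.6]
width: 0.0134
```

Run:
```python
from h import *
R0=R.from_matrix(gz["R"])
s,t,o=pose(); print(s["joint_velocities"].round(3),t-gz["t"],s["ft_force"].round(1))
for dz in (.06,.03,.005,0): print(dz,delta(gz["t"]+[0,0,dz],R0))
```

```text
[-0.001 -0.004 -0.003  0.003  0.001  0.001] [ 0.00302518 -0.00634925  0.10144305] [ 0.4 -1.  -1.6]
0.06 (array([0.01, 3.02, 2.92]), array([ 0.001, -0.   , -0.005]))
0.03 (array([0.03, 4.8 , 5.34]), array([ 0.001, -0.   , -0.005]))
0.005 (array([0.05, 6.28, 7.35]), array([ 0.001, -0.   , -0.005]))
0 (array([0.06, 6.58, 7.76]), array([ 0.001, -0.   , -0.005]))
```

Emit:
{"name": "carry_out", "arguments": {"delta_pos": [[0, 0.5, -0.1], [0, 1, 0.5], [0, 1.9, 1.7], [0, 2.9, 3], [0, 3.7, 4.2], [0, 4.2, 4.9], [0, 4.3, 5], [0, 4.3, 5]], "rot": [[0, 0, -0.005], [0, 0, -0.005], [0, 0, -0.005], [0, 0, -0.005], [0, 0, -0.005], [0, 0, -0.005], [0, 0, -0.005], [0, 0, -0.005]]}}

```text
time: 12.5
tool_pos: [0.4485, 0.3349, 0.2755]
ee_rot: [0.078, -0.23, 0.922, -0.302]
ft_force: [-0.4, 0.2, -1.7]
width: 0.0133
```

Run:
```python
from h import *
R0=R.from_matrix(gz["R"])
s,t,o=pose(); print(s["joint_velocities"].round(3),t-gz["t"],(t-gz["t"])@hx,(t-gz["t"])@lat0,s["ft_force"].round(1))
for dz in (.02,.01,.003,0): print(dz,delta(gz["t"]+[0,0,dz]+hx*.002,R0))
P,Rp=paddle_now(); print(P-P0,Rp.as_euler('ZYX',degrees=True).round(1),Rp0.as_euler('ZYX',degrees=True).round(1))
im,p,c=cam("scene"); cv2.imwrite("pics/s4.png",cv2.resize(im[180:270,90:220],None,fx=5,fy=5,interpolation=cv2.INTER_CUBIC))
```

```text
[ 0.001 -0.015 -0.035 -0.006  0.008 -0.006] [ 0.00075997 -0.0008385   0.03500723] 0.0010976993453026898 0.0002751225105703443 [-0.4  0.2 -1.7]
0.02 (array([0.03, 0.82, 1.26]), array([ 0.001, -0.001,  0.002]))
0.01 (array([0.04, 1.41, 2.07]), array([ 0.001, -0.001,  0.002]))
0.003 (array([0.04, 1.82, 2.63]), array([ 0.001, -0.001,  0.002]))
0 (array([0.04, 2.  , 2.87]), array([ 0.001, -0.001,  0.002]))
[ 0.00060852 -0.00082004  0.0349534 ] [-61.8  -1.4  -0.1] [-61.9  -1.4  -0. ]
```

View pics/s4.png

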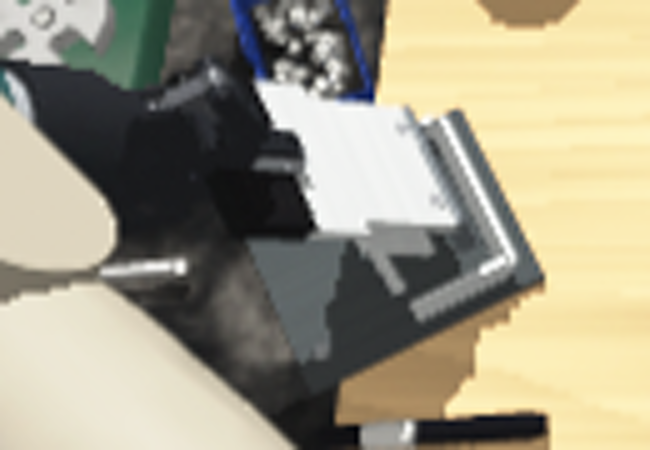

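The picture shows the paddle over its rest, its lower edge at (455,225) behind the lip at (490,190), and square with it. Lowering it, watching the force.

Emit:
{"name": "carry_out", "arguments": {"delta_pos": [[0, 0.25, 0.4], [0, 0.55, 0.85], [0, 0.85, 1.3], [0, 1.15, 1.7], [0, 1.4, 2.05], [0, 1.6, 2.3], [0, 1.75, 2.5], [0, 1.8, 2.6]], "rot": [[0, 0, 0], [0, 0, 0], [0, 0, 0], [0, 0, 0], [0, 0, 0], [0, 0, 0], [0, 0, 0], [0, 0, 0]]}}

```text
time: 13.22
tool_pos: [0.449, 0.3344, 0.2438]
ee_rot: [0.078, -0.23, 0.922, -0.302]
ft_force: [-0.3, -0.1, -2.7]
width: 0.0131
```

Run:
```python
from h import *
R0=R.from_matrix(gz["R"])
s,t,o=pose(); print((t-gz["t"]).round(4),(t-gz["t"])@hx,s["ft_force"].round(1))
for dz in (.002,0,-.002): print(dz,delta(gz["t"]+[0,0,dz]+hx*.001,R0))
```

```text
[ 0.0013 -0.0013  0.0033] 0.001780263517575775 [-0.3 -0.1 -2.7]
0.002 (array([0.06, 0.14, 0.06]), array([ 0.001, -0.   ,  0.002]))
0 (array([0.06, 0.26, 0.22]), array([ 0.001, -0.   ,  0.002]))
-0.002 (array([0.06, 0.38, 0.38]), array([ 0.001, -0.   ,  0.002]))
```

Still 3 mm above contact. Lowering the last 3 mm, then opening after a pause.

Emit:
{"name": "carry_out", "arguments": {"delta_pos": [[0, 0.05, 0.07], [0, 0.1, 0.15], [0, 0.15, 0.2], [0, 0.2, 0.25], [0, 0.2, 0.27], [0, 0.2, 0.27], [0, 0.2, 0.27], [0, 0.2, 0.27]], "rot": [[0, 0, 0], [0, 0, 0], [0, 0, 0], [0, 0, 0], [0, 0, 0], [0, 0, 0], [0, 0, 0], [0, 0, 0]]}}

```text
time: 13.88
tool_pos: [0.4493, 0.3347, 0.2422]
ee_rot: [0.079, -0.229, 0.922, -0.301]
ft_force: [-0.8, 1.4, 5.5]
width: 0.0132
```

Run:
```python
from h import *
s,t,o=pose(); print((t-gz["t"]).round(4),(t-gz["t"])@hx,s["ft_force"].round(1))
```

```text
[ 0.0016 -0.001   0.0017] 0.0016540972569607927 [-0.8  1.4  5.5]
```

Contact is made, about 8 N upward. Opening, then withdrawing along the handle.

Emit:
{"name": "carry_out", "arguments": {"delta_pos": [[0, 0, 0], [0, 0, 0], [0, 0, 0], [0, 0, 0], [0, 0, 0], [0, 0, 0], [0, 0, 0], [0, 0, 0]], "rot": [[0, 0, 0], [0, 0, 0], [0, 0, 0], [0, 0, 0], [0, 0, 0], [0, 0, 0], [0, 0, 0], [0, 0, 0]], "claw": 8.5}}

```text
time: 14.55
tool_pos: [0.4491, 0.3344, 0.2409]
ee_rot: [0.078, -0.23, 0.922, -0.302]
ft_force: [0.3, -0.2, -0.1]
width: 0.0851
```

Emit:
{"name": "carry_out", "arguments": {"delta_pos": [[0, 0, -0.5], [0, 0, -1.5], [0, 0, -3], [0, 0, -5], [0, 0, -7.5], [0, 0, -10], [0, 0, -12], [0, 0, -13]], "rot": [[0, 0, 0], [0, 0, 0], [0, 0, 0], [0, 0, 0], [0, 0, 0], [0, 0, 0], [0, 0, 0], [0, 0, 0]]}}

```text
time: 15.22
tool_pos: [0.4114, 0.4038, 0.3491]
ee_rot: [0.08, -0.23, 0.922, -0.3]
ft_force: [0.2, -0.2, 0.4]
width: 0.0848
```

Run:
```python
from h import *
s,t,o=pose(); print(s["time"],s["width"],s["ft_force"].round(1),t)
im,p,c=cam("wrist"); np.save("w3.npy",p); cv2.imwrite("pics/w3.png",im)
V,U=np.indices(im.shape[:2])
x=p-G; a=np.stack([x@lat0,x@up0,x@n0],-1)*1000
m=(im.max(-1)<60)&(abs(a[...,0])<60)&(abs(a[...,2])<20)&(a[...,1]>30)&(a[...,1]<60)
print("grip top lat/up/n",m.sum(),np.percentile(a[m],[2,50,98],axis=0).round(1))
im,p,c=cam("scene"); cv2.imwrite("pics/s5.png",cv2.resize(im[130:290,110:410],None,fx=2.6,fy=2.6,interpolation=cv2.INTER_CUBIC)); z=p[...,2]
x=p-G; a=np.stack([x@lat0,x@up0,x@n0],-1)*1000
m=(abs(a[...,0])<47)&(abs(a[...,2]-6)<15)&(a[...,1]>-80)&(a[...,1]<45); q=p[m]
for _ in range(4):
    cc=q.mean(0); n=np.linalg.svd(q-cc)[2][2]; n*=np.sign(n[2]); q=q[abs((q-cc)@n)<.006]
print("handle tilt",np.degrees(np.arccos(n[2])),"yaw",np.degrees(np.arctan2(n[1],n[0])),len(q),"offset along n vs start",((cc-c0)@n0*1000).round(1))
look()
```

```text
15.2167 0.0847824514112827 [ 0.2 -0.2  0.4] [0.41140425 0.40378832 0.34905765]
grip top lat/up/n 2622 [[-46.   38.2  -5.4]
 [ -3.2  40.6   0.8]
 [ 48.6  42.    7.1]]
handle tilt 53.69808593811571 yaw -61.92801318190423 967 offset along n vs start -0.1
[ 0.97  0.39  0.89 -0.65  2.08 -1.35] 15.3167 0.08449593214576173 [-0.9  0.7 -0.3]
paddle [-551.3   30.1   97.2] [-61.7  -1.3   0.2]
roller 42 [-513.3  -23.5   21.6] [-41.5   5.8  33.6] top 0.16192348086730987
top-line sx left/right -23.084276485900585 -5.731727156550005
```

View pics/s5.png

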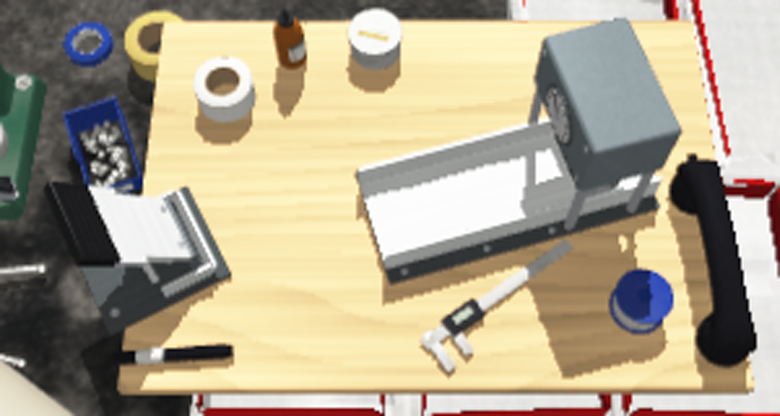

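The paddle stands in its rest at (130,230) as at the start. The track is empty up to the box, with the roller under it, and the bystanders are where they were. Handing in.

```bash
python3 -c "
from bench import r; print(r.hand_in())"
```

```text
the job is handed in; nothing more can be done
None
```

The roller is in its nest under the gauge housing, and the paddle is back in its rest with the gripper open and clear of it. I handed the job in at about 15.3 s of the 54 s allowed.

- **Roller:** the wrist camera's depth put its centre at (1.3, 19.8) mm in the nest frame, against (0, 19) when seated. After I backed the paddle out, the scene camera still showed its rear edge at about -23.5 mm, as before. The box hides the rest of it, so there is no second full view.
- **Paddle:** the grip end and the lean and yaw of the handle match the start to within about 1 mm and 0.2°.
- **Other things:** they look unmoved in the last picture; I did not measure them one by one. Wrist force readings never went above about 10 N.
- **Checks that disagreed:** the last automatic roller check also picked up stray points from the rest, so I relied only on its rear-edge figure.

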